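Raise the spill tray round the solvent bottle and open its safety cap

ROBOT

A 7-joint arm with a two-finger parallel gripper is mounted at the origin on the work surface. World frame = base frame: x ahead of the robot, y to its left, z up, the work surface at z = 0. Lengths are in m, angles in rad, forces in N, time in s.
With the tool pointing down it reaches from about 0.425 to 0.875 m from the base axis. Payload 4.7 kg.
Tool frame: the origin (TCP) lies midway between the tips of the shut fingers; the grasp point (between the pads) lies 19 mm behind it (ctrl.grip_point_offset is the distance from the TCP to the grasp point, in m); z points along the fingers, y is the line along which they close (so a half turn about z gives the same grasp; the last joint's range is limited). The gripper opens to 87 mm and grips with 3 to 60 N. Pads are 19 mm wide; open, the fingers measure 117 mm over their backs; the gripper's body (75 mm by 190 mm) begins 51 mm behind the grasp point.
Start: joints at [0.014, 0.321, -0.07, 1.45, 0.023, 1.371, -0.057], TCP at [0.65, -0, 0.223] pointing down, gripper open.
Joint ranges: [-2.86, 2.86], [-0.3, 2.09], [-1.38, 1.24], [0.06, 2.45], [-1.56, 4.7], [0.09, 2.05], [-2.69, 2.69]. Speed limits (rad/s): [2.57, 2.57, 3.14, 3.14, 3.14, 3.14, 3.14].

INTERFACE

Orientations are given as a rotation vector (axis times angle).
In Python, from bench import ctrl gives the robot as it stands.
- The arm moves only by the tool move_arm, never from a script. Its argument "increments" is text: rows parted by semicolons, each of 7 numbers parted by spaces: the shift along the world's x, y, z in mm, then the turn, a rotation vector about the world's x, y, z in degrees, then the closure in counts, from 0 (fully open) to 255 (shut). A call has exactly 8 rows; each row shifts and turns the commanded pose from where the row before left it; what a row does not reach is not made up. A row lasts 1/12 s, in which the tool goes at most 41.7 mm and 7.16 degrees, less where a joint would pass 70% of its speed; a pose out of reach is approached as far as the arm can. A call with a gripper value outside its range is refused whole. The fingers move at their own pace and stop on an object; "grip_force" is the grip in N (left out, the last holds). Time passes only in rows, so rows that do not move let the fingers close, or fill a call up. It gives the time, the measured TCP pose, the force, the opening and the grip force at its end, in the units of the state.
- ctrl.get_state(): the state, without advancing time (a new reading comes with each control period).
- ctrl.get_image(name): name is "scene" or "side" or "wrist"; returns a dict with "frame" (384x512x3 uint8, red, green, blue), "depth" (384x512 float32, m along the optical axis (not along the pixel's ray), 0 where there is no reading), "fx", "fy", "cx", "cy" (pixels), "position" and "orientation" of the camera in the world. Camera axes: x right, y down, z forward; pixel columns grow to the right and rows downward; lengths in m; the calibration is good to about 2 mm. A picture is of the moment at which its call begins.
- ctrl.close_job(): hands the job in; it is judged then, once.
Trained networks look in a picture, given as the dict that the camera call returned (one of the last four; its "shot" number tells which), for a name from the list of things; names that differ only in an ending like _2 or _b are one class to them, and where a whole thing is asked for, a point or a joint stands for the part that bears it (a point fixed in the world has none). Each returns a list of dicts, best first, with "score" (0 to 1); they miss things now and then, are a little off and sometimes report something else, mostly with a low value. They report only what shows in the picture. A call takes as long as a camera call. They do not tell look-alikes from the thing itself.
- ctrl.find_in(target, picture): "centre" ([x, y, z] in m, in world coordinates, good to about 4 mm: the middle of the surface that is visible of it).
- ctrl.silhouettes(target, picture): "region" (384x512 bool, what is visible of it).
The state is a dict: "time": time; "joint_positions": joint angles; "qd": joint speeds; "joint_torque": joint torques, N m; "position": TCP position; "tool_rot": TCP orientation; "ft_force": force on the tool from outside, world axes, zero at the start; "torque": the same for the moment, N m; "grip_width": opening from 0.0 (shut) to 1.0 (fully open); "grip_force": force on a finger pad.
Only numpy, scipy, OpenCV 4.12 (cv2) and the standard library are available. Lean on these libraries where they do the work, as an engineer would, in place of code of your own. Each camera call takes 0.05 s, during which the arm holds its last target. There are 200 camera calls.

TASK

Get the solvent bottle ready for use: first fold all three hinged walls of the yellow spill tray fully upright, then press the bottle's red safety cap down, turn it anticlockwise until it is free, and lift it off. Finish while holding the cap level in the gripper, 5 to 10 cm clear above the bottle's mouth; do not put it down or let go. The bottle stays standing in its well, the tray walls stay up, and the other things on the bench are left alone.

Things in the scene. Friction and masses are not known exactly. Their poses are not given: they have to be found in the camera images.
- tray: Yellow plastic folding spill tray, fixed to the bench. Floor plate 130 x 130 x 6 mm; origin at the centre of its underside, on the bench (z = 0), z up. Its +x side has a fixed upright wall, top 48 mm above the bench; -x, +y and -y sides have folding walls. A grey square well amid the floor (inner width 63 mm, walls 4 mm thick, top 28 mm above the bench) holds the bottle's square foot.
- bottle: White square solvent bottle with an orange band, loose but standing in the tray's well, about 0.35 kg: body 60 x 60 x 95 mm, low shoulder to 99 mm, then the neck. Origin at the centre of its underside, 6 mm above the bench; z up, yaw within about 3 degrees of the tray's.
- bottle_mouth (a point): Centre of the bottle's mouth, the top of its neck (24 mm in diameter, with side lugs), 122 mm above the bottle's underside. A spring plunger here pushes the cap up; hidden while the cap is on.
- cap: Red round push-and-turn safety cap, 48 mm in diameter, 30 mm high, 30 g, white pointer line on top along its +x axis. Origin at the centre of its underside, z up. Locked on the bottle, its origin is 108 mm above the bottle's origin and 9 mm above the shoulder (its top 144 mm above the bench), and its x axis lies along the bottle's.
- cap_top (a point): Centre of the cap's top. Pressing takes 5 N to start, 9 N at the bottom 6 mm down. Pressed 4 mm (5 is sure) it turns anticlockwise seen from above; 50 to 130 degrees from its locked yaw (75 to 90 is sure) it is free, the spring lifts it and it comes straight up. Unpressed it does not turn; clockwise it never does.
- flap_front (a joint): Hinge angle (rad) of the folding wall on the tray's -x side: 0 = lying flat outwards, 1.571 = fully up, at a stop. Starts half folded, 0.6 to 0.95. Stiff hinge, stays where left; pushing the free edge from outside, inwards and upwards, with a few newtons raises it. The hinge line is that side's edge, 65 mm from the tray's centre, 6 mm above the bench.
- flap_front_edge (a point): Middle of the free edge of the folding wall on the tray's -x side, on its outer (under) face; 42 mm from the hinge line, which lies in the same face. The yellow panel is 112 mm wide along the hinge and 5 mm thick.
- flap_left (a joint): Hinge angle (rad) of the folding wall on the tray's +y side: 0 = lying flat outwards, 1.571 = fully up, at a stop. Starts half folded, 0.6 to 0.95. Stiff hinge, stays where left; pushing the free edge from outside, inwards and upwards, with a few newtons raises it. The hinge line is that side's edge, 65 mm from the tray's centre, 6 mm above the bench.
- flap_left_edge (a point): Middle of the free edge of the folding wall on the tray's +y side, on its outer (under) face; 42 mm from the hinge line, which lies in the same face. The yellow panel is 112 mm wide along the hinge and 5 mm thick.
- flap_right (a joint): Hinge angle (rad) of the folding wall on the tray's -y side: 0 = lying flat outwards, 1.571 = fully up, at a stop. Starts half folded, 0.6 to 0.95. Stiff hinge, stays where left; pushing the free edge from outside, inwards and upwards, with a few newtons raises it. The hinge line is that side's edge, 65 mm from the tray's centre, 6 mm above the bench.
- flap_right_edge (a point): Middle of the free edge of the folding wall on the tray's -y side, on its outer (under) face; 42 mm from the hinge line, which lies in the same face. The yellow panel is 112 mm wide along the hinge and 5 mm thick.
- vial: Bystander: small amber glass vial, 18 mm in diameter, 45 mm high, standing in a far (+x) corner of the tray floor. Origin at the centre of its underside.
- circuit_board: Bystander: green circuit board 110 x 80 mm, up to 15 mm high, lying on the bench. Origin at the centre of its underside.
- multimeter: Bystander: red hand multimeter 150 x 75 x 37 mm, lying on the bench. Origin at the centre of its underside.
- solder_spool: Bystander: steel-grey solder spool, 60 mm in diameter, 42 mm high, standing on the bench. Origin at the centre of its underside.
- flux_jar: Bystander: flux jar, 52 mm in diameter, 50 mm high, standing on the bench. Origin at the centre of its underside.
- screwdriver: Bystander: screwdriver lying on the bench beyond the tray, crosswise. Origin under the middle of it.
- brush: Bystander: cleaning brush lying on the bench beyond the tray. Origin under the middle of it.
Mind the look-alikes: they are no part of the job. Of the things that look like the cap, the larger one is meant. There is more than one size of the bottle; the one meant has the size given above.

How it is judged:
By the outcome, as a careful person would: the job done as asked, in the order asked, and still so for the second after the job is handed in, while the arm keeps its last pose, push and grip.
It also fails if it takes over 64 s, if anything falls off the work surface, if the arm or the gripper's body presses on something with over 40 N, if the wrist force passes 120 N, or if a joint passes its speed limit or range.

## Working session

There is one attempt and no reset: what is moved stays moved. The work goes in short steps, Python scripts to look and compute and a tool call to move; the robot and the scene stay as the last step left them, time stands still between calls to the robot, and variables do not carry over. Pictures are saved under pics/ and viewed, at most 10 in all, crops included, and the job is handed in when it is done.

Besides the shell and the picture viewer there is one more tool, called after ">>>" as name(argument=value, ...) on one line, values as JSON. move_arm: Moves the arm, as the interface text tells. Its arguments: {"type":"object","properties":{"increments":{"type":"string"},"grip_force":{"type":"number"}},"required":["increments"]}

```bash
mkdir -p pics; cat > h.py <<'E'
import numpy as np, cv2
from scipy.spatial.transform import Rotation as R
from bench import ctrl
def rot(im):
    o=np.array(im["orientation"]); 
    return o if o.shape==(3,3) else R.from_rotvec(o).as_matrix() if o.size==3 else R.from_quat(o).as_matrix()
def cloud(im):
    d=im["depth"]; v,u=np.mgrid[:d.shape[0],:d.shape[1]]
    p=np.stack([(u-im["cx"])/im["fx"]*d,(v-im["cy"])/im["fy"]*d,d],-1)
    P=p@rot(im).T+np.array(im["position"]); P[d==0]=np.nan
    return P
def save(im,n,crop=None,s=1):
    f=im["frame"][:,:,::-1]
    if crop: f=f[crop[1]:crop[3],crop[0]:crop[2]]
    cv2.imwrite("pics/"+n,cv2.resize(f,None,fx=s,fy=s,interpolation=cv2.INTER_CUBIC))
E
python3 - <<'E'
from h import *
ims={n:ctrl.get_image(n) for n in("scene","side")}
for n,im in ims.items():
    print(n,im["orientation"],im["position"])
    for t in("cap","bottle","tray","flap_front","flap_left","flap_right","vial"):
        for r in ctrl.find_in(t,im)[:3]: print(t,np.round(r["centre"],3),round(r["score"],2))
cv2.imwrite("pics/a.png",np.hstack([ims["scene"]["frame"],ims["side"]["frame"]])[:,:,::-1][:, :])
f=cv2.imread("pics/a.png");cv2.imwrite("pics/a.png",cv2.resize(np.vstack([f[:,:512],f[:,512:]]),(400*1,600)) if 0 else cv2.resize(f,(800,300),interpolation=cv2.INTER_AREA))
save(ims["scene"],"s.png",s=1.5)
save(ims["side"],"d.png",s=1.5)
E
```

```text
scene [-1.17271487 -2.48613551  0.85383446] [1.10138145 0.44177599 0.99965432]
cap [0.434 0.126 0.021] 0.74
cap [0.605 0.074 0.141] 0.71
bottle [0.622 0.084 0.079] 0.84
bottle [ 0.408 -0.005  0.098] 0.74
tray [0.608 0.097 0.02 ] 0.71
tray [ 0.595 -0.014  0.023] 0.26
flap_front [0.529 0.098 0.024] 0.94
flap_front [ 0.634 -0.369  0.044] 0.63
flap_left [0.627 0.144 0.028] 0.81
flap_left [0.628 0.089 0.08 ] 0.67
flap_right [ 0.593 -0.015  0.022] 0.83
vial [0.642 0.044 0.03 ] 0.63
vial [0.602 0.073 0.143] 0.17
side [-0.33752191  2.66637137 -1.41852551] [0.34217958 0.95106353 0.79494347]
cap [0.601 0.079 0.141] 0.72
cap [0.424 0.14  0.025] 0.58
cap [0.592 0.085 0.073] 0.29
bottle [0.592 0.093 0.072] 0.78
bottle [0.383 0.008 0.093] 0.75
flap_front [0.527 0.101 0.025] 0.68
flap_left [0.619 0.152 0.033] 0.66
flap_left [ 0.55  -0.002  0.022] 0.28
flap_right [ 0.548 -0.002  0.022] 0.57
```

View pics/s.png

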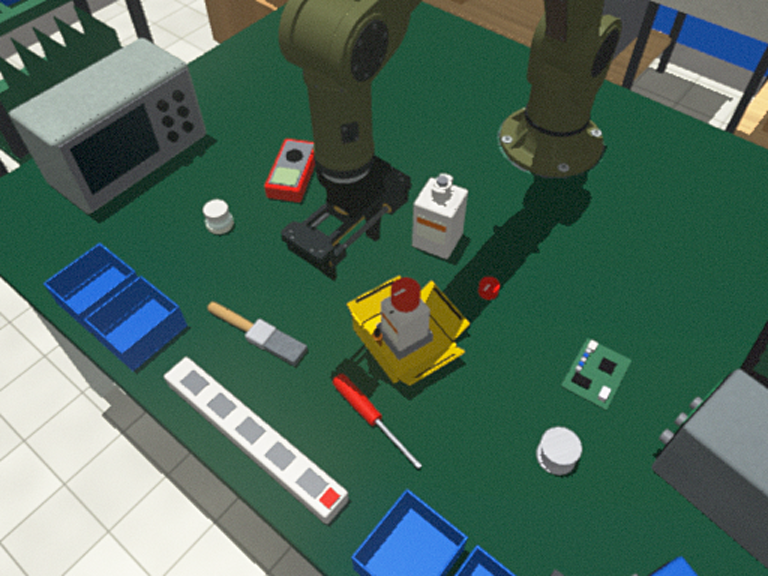

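View pics/d.png

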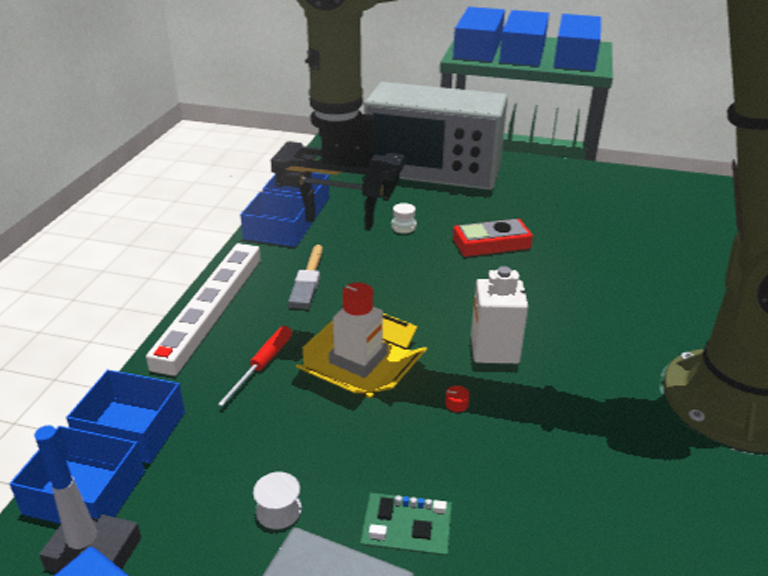

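The cap that is meant is the larger one on the bottle standing in the tray's well (scene image about 405,293; side image 357,298). The small red cap on the bench (488,288) and the taller uncapped bottle (440,215) are look-alikes. Next I'll confirm this in an enlarged crop and fit the tray pose.

```bash
cat > fit.py <<'E'
from h import *
from scipy.optimize import least_squares
def sdf(p,c,h):
    q=np.abs(p-c)-h; return np.linalg.norm(np.maximum(q,0),axis=-1)+np.minimum(q.max(-1),0)
def tray_pts(im,c=(0.6,0.08)):
    P=cloud(im); hsv=cv2.cvtColor(im["frame"],cv2.COLOR_RGB2HSV)
    m=(hsv[...,0]>20)&(hsv[...,0]<32)&(hsv[...,1]>150)&(hsv[...,2]>60)
    m=cv2.erode(m.astype(np.uint8),np.ones((2,2)))>0
    m&=np.hypot(P[...,0]-c[0],P[...,1]-c[1])<0.15
    m&=P[...,2]<.07
    return P[m]
def local(x,P):
    c,s=np.cos(x[2]),np.sin(x[2]); d=P[:,:2]-x[:2]
    return np.c_[d[:,0]*c+d[:,1]*s,-d[:,0]*s+d[:,1]*c,P[:,2]]
def res(x,P,dz=0):
    L=local(x,P); D=[sdf(L,[0,0,.003],[.065,.065,.003]),sdf(L,[.0625,0,.024],[.0025,.065,.024])]
    for k,(a,yaw) in enumerate(zip(x[3:6],(np.pi,np.pi/2,-np.pi/2))):
        c,s=np.cos(yaw),np.sin(yaw); r=L[:,0]*c+L[:,1]*s-.065; t=-L[:,0]*s+L[:,1]*c; z=L[:,2]-.006
        q=np.c_[r*np.cos(a)+z*np.sin(a),t,-r*np.sin(a)+z*np.cos(a)]
        D.append(sdf(q,[.021,0,.0025],[.021,.056,.0025]))
    return np.min(np.abs(D),0)*1000
def fit(P,x0=(.603,.077,-.26,.78,.78,.78)):
    best=None
    for yaw in (x0[2]-.2,x0[2],x0[2]+.2):
        s=least_squares(res,[x0[0],x0[1],yaw,*x0[3:]],args=(P,),loss="soft_l1",f_scale=2)
        if best is None or s.cost<best.cost: best=s
    return best
def cap_fit(im,c=(0.603,.077)):
    P=cloud(im); f=im["frame"].astype(int)
    m=(f[...,0]>80)&(f[...,0]>2*f[...,1])&(f[...,0]>2*f[...,2])&(np.hypot(P[...,0]-c[0],P[...,1]-c[1])<.05)&(P[...,2]>.1)
    Q=P[m]; top=Q[Q[:,2]>np.percentile(Q[:,2],95)-.006]
    s=least_squares(lambda x:np.maximum(0,np.hypot(*(Q[:,:2]-x).T)-.024)*1000+0,c,loss="soft_l1")
    return top.mean(0),np.median(top[:,2]),s.x,(Q[:,:2].min(0)+Q[:,:2].max(0))/2
E
python3 - <<'E'
from fit import *
A=[]
for n in("scene","side","wrist"):
    im=ctrl.get_image(n); P=tray_pts(im); A.append(P); print(n,len(P))
    if len(P)>100: s=fit(P); print(np.round(s.x,3),np.abs(s.fun).mean())
    try: print("cap",[np.round(a,4) for a in cap_fit(im)])
    except Exception as e: print(e)
    save(im,n+"1.png")
    if n=="scene": save(im,"crop.png",(210,160,360,270),5)
s=fit(np.vstack(A)); print(np.round(s.x,4),np.median(s.fun))
E
```

```text
scene 1999
[ 0.601  0.068 -0.302  0.67   0.745  0.633] 1.187488535624697
cap [array([0.6022, 0.0682, 0.144 ]), np.float64(0.144), array([0.6025, 0.0674]), array([0.6026, 0.068 ])]
side 1576
[ 0.6    0.067 -0.305  0.645  0.735  0.646] 1.2996987900357293
cap [array([0.5977, 0.0707, 0.1436]), np.float64(0.1438), array([0.5987, 0.0687]), array([0.5991, 0.068 ])]
wrist 19009
[ 0.602  0.066 -0.299  0.638  0.716  0.614] 0.6860996297537517
cap [array([0.602 , 0.0664, 0.144 ]), np.float64(0.144), array([0.6023, 0.0657]), array([0.6025, 0.0658])]
[ 0.6017  0.0661 -0.2983  0.6514  0.7188  0.614 ] 0.5635287562259003
```

View pics/crop.png

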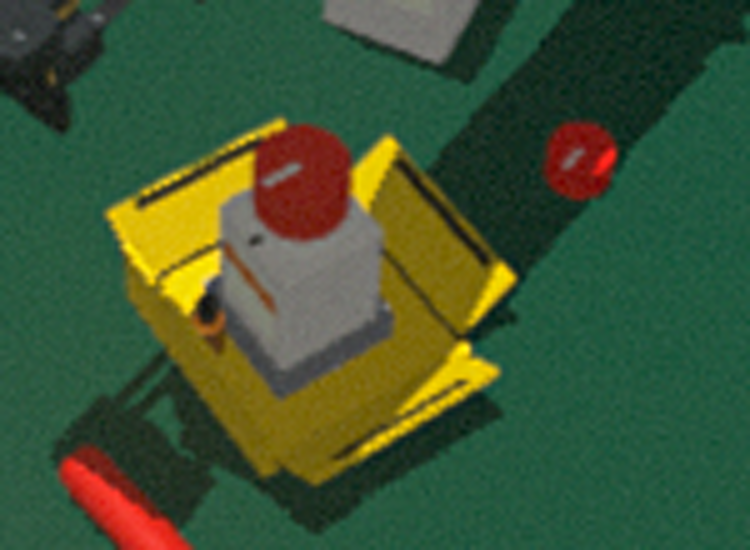

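Crop confirms it: the red cap with a white pointer (300,175) sits on the white bottle in the yellow tray, and the loose red cap (580,160) is smaller. The fit puts the tray at (0.602, 0.066) with yaw −17.1°, and the cap top at 0.144, which matches the given height. Now I'll work out waypoints.

```bash
python3 - <<'E'
from h import *
s=ctrl.get_state(); M=R.from_rotvec(s["tool_rot"]).as_matrix(); print(s["position"],"\n",M.round(3),s["time"],s["grip_width"])
im=ctrl.get_image("scene")
for t in("bottle","cap"):
    for r in ctrl.find_in(t,im)[:2]: print(t,r["centre"].round(3) if hasattr(r["centre"],'round') else r["centre"])
P=cloud(im); m=(P[...,0]>.3)&(P[...,0]<.47)&(np.abs(P[...,1])<.07)&(P[...,2]>.03)&(P[...,2]<.17)
Q=P[m]; print("big bottle",np.percentile(Q,[1,99],axis=0).round(3))
x=np.array([.6017,.0661]); u=lambda a:np.array([np.cos(a-.2983),np.sin(a-.2983)])
for n,a in(("front",np.pi),("left",np.pi/2),("right",-np.pi/2)):
    print(n,u(a).round(3),"r115",(x+.115*u(a)).round(4),"r73",(x+.073*u(a)).round(4))
E
```

```text
[ 6.50037956e-01 -4.81207627e-05  2.22615728e-01] 
 [[ 0.  1.  0.]
 [ 1. -0. -0.]
 [-0.  0. -1.]] 0.95 1.0029231136986692
bottle [0.6208, 0.0856, 0.0804]
bottle [0.4048, -0.0067, 0.0983]
cap [0.6052, 0.0708, 0.1456]
cap [0.4312, 0.1285, 0.0224]
big bottle [[ 0.347 -0.058  0.031]
 [ 0.43   0.023  0.165]]
front [-0.956  0.294] r115 [0.4918 0.0999] r73 [0.5319 0.0876]
left [0.294 0.956] r115 [0.6355 0.176 ] r73 [0.6232 0.1359]
right [-0.294 -0.956] r115 [ 0.5679 -0.0438] r73 [ 0.5802 -0.0037]
```

>>> move_arm(increments="-20.5 -11 -25 0 0 -4.275 255;-20.5 -11 -25 0 0 -4.275 255;-20.5 -11 -25 0 0 -4.275 255;-20.5 -11 -25 0 0 -4.275 255;0 0 -26 0 0 0 255;0 0 -26 0 0 0 255;0 0 -26 0 0 0 255;0 0 -26 0 0 0 255", grip_force=20)

```text
time: 1.77
position: [0.5681, -0.0441, 0.0178]
tool_rot: [2.527, 1.866, 0.001]
ft_force: [0.5, -0.9, -0.4]
grip_width: 0.476
grip_force: 0.0
```

>>> move_arm(increments="0 0 0 0 0 0 255;0 0 0 0 0 0 255;0 0 0 0 0 0 255;1.47 4.78 1 0 0 0 255;1.47 4.78 2 0 0 0 255;1.47 4.78 2 0 0 0 255;1.47 4.78 2 0 0 0 255;1.47 4.78 2 0 0 0 255")

```text
time: 2.43
position: [0.5763, -0.0195, 0.0287]
tool_rot: [2.526, 1.866, 0.003]
ft_force: [-0.8, -2.4, 0.7]
grip_width: 0.007
grip_force: 0.8
```

>>> move_arm(increments="1.18 3.82 3 0 0 0 255;1.18 3.82 3 0 0 0 255;1.18 3.82 2 0 0 0 255;0.88 2.87 1 0 0 0 255;0.3 0.96 0 0 0 0 255;0 0 0 0 0 0 255;0 0 0 0 0 0 255;0 0 0 0 0 0 255")

```text
time: 3.1
position: [0.5793, -0.0061, 0.0362]
tool_rot: [2.528, 1.865, -0.003]
ft_force: [-2.6, -5.3, 0.5]
grip_width: 0.007
grip_force: 2.6
```

>>> move_arm(increments="0.3 0.96 0 0 0 0 255;0.3 0.96 0 0 0 0 255;0.3 0.96 0 0 0 0 255;0.3 0.96 0 0 0 0 255;0 0 0 0 0 0 255;0 0 0 0 0 0 255;0 0 0 0 0 0 255;0 0 0 0 0 0 255")

```text
time: 3.77
position: [0.5793, -0.0059, 0.0362]
tool_rot: [2.528, 1.862, -0.01]
ft_force: [-5.2, -11.0, 3.4]
grip_width: 0.005
grip_force: 5.8
```

```bash
python3 - <<'E'
from fit import *
for n in("scene","side","wrist"):
    im=ctrl.get_image(n); P=tray_pts(im); x0=[.6017,.0661,-.2983]
    s=least_squares(lambda a:res([*x0,*a],P),[.65,.72,1.5],loss="soft_l1",f_scale=2); print(n,len(P),s.x.round(3))
    save(im,n+"2.png",(180,140,380,290) if n=="scene" else None,4 if n=="scene" else 1)
E
```

```text
scene 1828 [0.671 0.7   1.602]
side 1493 [0.607 0.72  1.59 ]
wrist 18691 [0.651 0.72  1.568]
```

View pics/scene2.png

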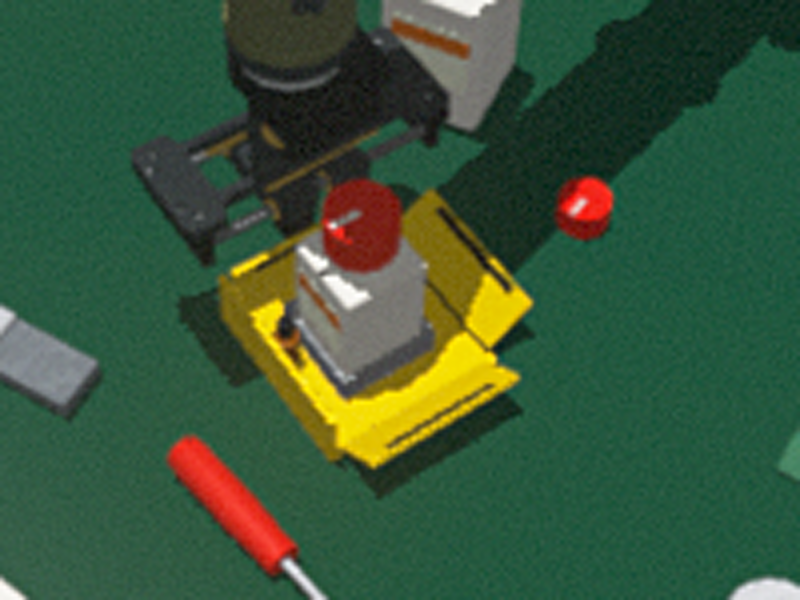

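The right wall is up: the network fit gives 1.57, the force rose and the motion stopped. In the picture the right panel at (270,260) is upright, while front (480,260) and left (430,420) are still out. Left wall next.

>>> move_arm(increments="-2.6 -8.6 0 0 0 0 255;-2.7 -8.6 0 0 0 0 255;0 0 35 0 0 0 255;0 0 35 0 0 0 255;0 0 35 0 0 0 255;0 0 35 0 0 0 255;12 39.4 0 0 0 0 255;12 39.4 0 0 0 0 255")

```text
time: 4.58
position: [0.6027, 0.0593, 0.1808]
tool_rot: [2.53, 1.856, 0.012]
ft_force: [0.3, 0.8, -0.3]
grip_width: 0.004
grip_force: 0.0
```

>>> move_arm(increments="12.1 39.4 0 0 0 0 255;12.1 39.4 0 0 0 0 255;12.1 39.4 0 0 0 0 255;0 0 -31.6 0 0 0 255;0 0 -31.6 0 0 0 255;0 0 -31.6 0 0 0 255;0 0 -31.6 0 0 0 255;0 0 -31.6 0 0 0 255")

```text
time: 5.25
position: [0.6363, 0.1802, 0.0174]
tool_rot: [-2.525, -1.867, -0.003]
ft_force: [0.7, 0.9, 0.1]
grip_width: 0.003
grip_force: 0.0
```

>>> move_arm(increments="-1.47 -4.78 0 0 0 0 255;-1.47 -4.78 1 0 0 0 255;-1.47 -4.78 2 0 0 0 255;-1.47 -4.78 2 0 0 0 255;-1.47 -4.78 2 0 0 0 255;-1.47 -4.78 3 0 0 0 255;-1.18 -3.82 3 0 0 0 255;-1.18 -3.82 3 0 0 0 255")

```text
time: 5.92
position: [0.6256, 0.1416, 0.0357]
tool_rot: [2.527, 1.865, 0.002]
ft_force: [0.7, 0.5, -0.9]
grip_width: 0.007
grip_force: 0.5
```

>>> move_arm(increments="-0.88 -2.87 2 0 0 0 255;-0.6 -1.91 0 0 0 0 255;-0.3 -0.96 0 0 0 0 255;-0.3 -0.96 0 0 0 0 255;-0.3 -0.96 0 0 0 0 255;-0.3 -0.96 0 0 0 0 255;0 0 0 0 0 0 255;0 0 0 0 0 0 255")

```text
time: 6.58
position: [0.6244, 0.1388, 0.0376]
tool_rot: [-2.523, -1.869, -0.013]
ft_force: [5.5, 8.6, -1.7]
grip_width: 0.005
grip_force: 4.7
```

>>> move_arm(increments="2.6 8.6 0 0 0 0 255;2.7 8.6 0 0 0 0 255;0 0 12.5 0 0 -6.923 255;0 0 12.5 0 0 -6.923 255;0 0 12.5 0 0 -6.923 255;0 0 12.5 0 0 -6.923 255;0 0 12.5 0 0 -6.923 255;0 0 12.5 0 0 -6.923 255")

```text
time: 7.25
position: [0.6273, 0.1506, 0.1117]
tool_rot: [3.026, 0.84, -0.003]
ft_force: [-0.4, -0.1, -0.8]
grip_width: 0.005
grip_force: 0.0
```

>>> move_arm(increments="-19 -4.64 0 0 0 -6.923 255;-19 -4.64 0 0 0 -6.923 255;-19 -4.64 0 0 0 -6.923 255;-19 -4.64 0 0 0 -6.923 255;-19 -4.64 0 0 0 -6.923 255;-19 -4.64 0 0 0 -6.923 255;-19 -4.64 0 0 0 -6.923 255;0 0 0 0 0 0 255")

```text
time: 7.92
position: [0.4911, 0.1172, 0.111]
tool_rot: [3.103, -0.474, -0.006]
ft_force: [-0.4, -0.4, -0.5]
grip_width: 0.009
grip_force: 0.0
```

```bash
python3 - <<'E'
from fit import *
st=ctrl.get_state(); print(np.round(st["joint_positions"],2), R.from_rotvec(st["tool_rot"]).as_matrix().round(3))
for n in("scene","side","wrist"):
    im=ctrl.get_image(n); P=tray_pts(im); x0=[.6017,.0661,-.2983]
    s=least_squares(lambda a:res([*x0,*a],P),[.65,1.5,1.5],loss="soft_l1",f_scale=2); print(n,len(P),s.x.round(3))
    save(im,n+"3.png",(180,140,380,290) if n=="scene" else None,4 if n=="scene" else 1)
E
```

```text
[-0.37  0.1   0.09  1.94 -0.01  1.1  -2.15] [[ 0.954 -0.298 -0.004]
 [-0.299 -0.954 -0.002]
 [-0.004  0.003 -1.   ]]
scene 1492 [0.648 1.545 1.591]
side 1430 [0.615 1.566 1.598]
wrist 20345 [0.655 1.578 1.562]
```

View pics/scene3.png

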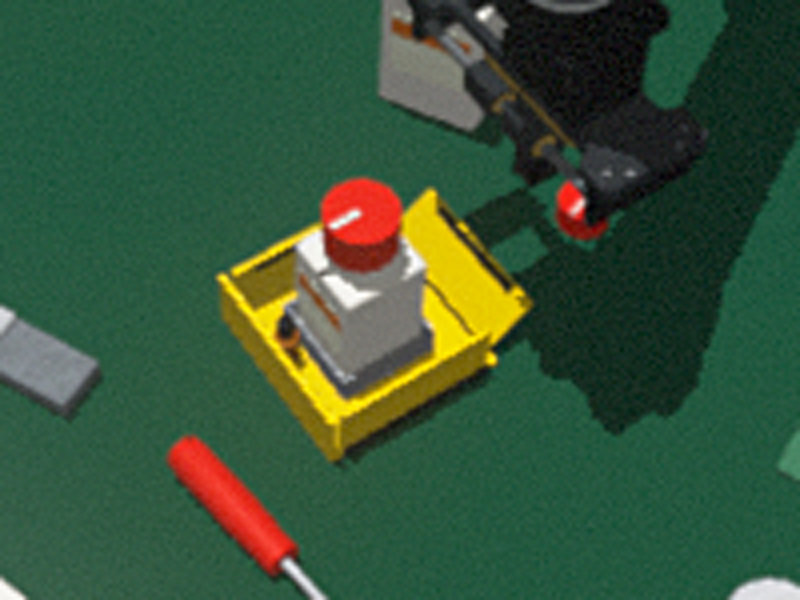

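Picture: left (410,400) and right walls are upright, and only the front one (480,260) is still out. I'll shift inward and left, away from the tall bottle, then descend.

>>> move_arm(increments="6 5.5 0 0 0 0 255;5.7 5.5 0 0 0 0 255;0 0 -18 0 0 0 255;0 0 -25 0 0 0 255;0 0 -25 0 0 0 255;0 0 -24 0 0 0 255;0 0 0 0 0 0 255;0 0 0 0 0 0 255")

```text
time: 8.73
position: [0.5004, 0.1313, 0.0158]
tool_rot: [3.104, -0.463, -0.022]
ft_force: [-10.8, 1.8, 2.5]
grip_width: 0.006
grip_force: 5.6
```

>>> move_arm(increments="4.78 -1.47 0 0 0 0 255;4.78 -1.47 2 0 0 0 255;4.78 -1.47 2 0 0 0 255;4.78 -1.47 2 0 0 0 255;4.78 -1.47 2 0 0 0 255;4.78 -1.47 3 0 0 0 255;2.87 -0.88 3 0 0 0 255;0 0 0 0 0 0 255")

```text
time: 9.4
position: [0.5103, 0.1293, 0.0295]
tool_rot: [3.102, -0.453, -0.093]
ft_force: [-61.6, 11.1, 50.4]
grip_width: 0.007
grip_force: 32.4
```

```bash
python3 - <<'E'
from fit import *
st=ctrl.get_state(); print(st["ft_force"],st["torque"])
A=[]
for n in("scene","side","wrist"):
    im=ctrl.get_image(n); P=tray_pts(im); x0=[.6017,.0661,-.2983]
    s=least_squares(lambda a:res([*x0,*a],P),[.65,1.5,1.5],loss="soft_l1",f_scale=2); print(n,len(P),s.x.round(3))
    c={"scene":(230,130,380,250),"side":(150,120,330,290)}.get(n)
    f=im["frame"][:,:,::-1]
    if c: A.append(cv2.resize(f[c[1]:c[3],c[0]:c[2]],(400,int(400*(c[3]-c[1])/(c[2]-c[0])))))
    else: A.append(f)
h=max(a.shape[0] for a in A[:2]); A=[cv2.copyMakeBorder(a,0,h-a.shape[0],0,0,0) for a in A[:2]]
cv2.imwrite("pics/x.png",np.hstack(A))
E
```

```text
[-61.6303126   11.11648751  50.37087552] [ 2.39698361 14.47767477 -0.28283049]
scene 1470 [0.676 1.551 1.617]
side 754 [0.586 1.568 1.5  ]
wrist 33093 [1.217 1.579 1.565]
```

View pics/x.png

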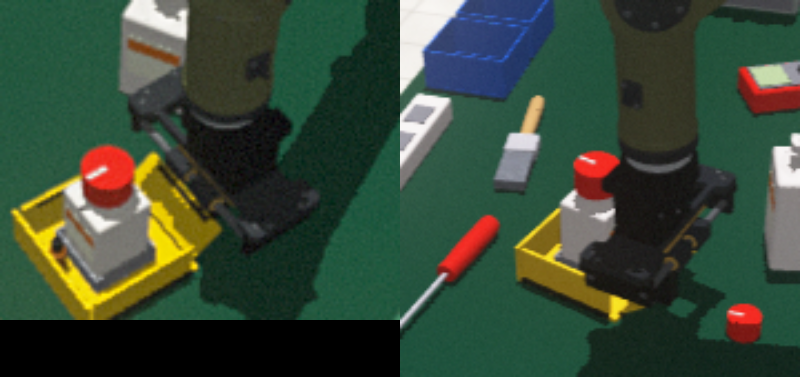

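```bash
python3 - <<'E'
from fit import *
im=ctrl.get_image("wrist"); save(im,"w4.png",None,1.5)
print(im["position"],rot(im).round(2).tolist())
x0=[.6017,.0661,-.2983]
for n in ("wrist","side","scene"):
    im=ctrl.get_image(n); L=local(x0,tray_pts(im)); m=L[:,0]<-.07; Q=L[m]
    print(n,len(Q))
    for b in np.arange(-.06,.06,.02):
        q=Q[(Q[:,1]>b)&(Q[:,1]<b+.02)]
        if len(q)>5: i=np.argsort(q[:,0])[:max(3,len(q)//30)]; print(" y",round(b+.01,2),"outermost x,z",q[i].mean(0)[[0,2]].round(4),len(q), "maxz",q[:,2].max().round(4))
E
```

```text
[0.5986713  0.10471958 0.19281754] [[-0.29, -0.92, -0.25], [-0.96, 0.28, 0.07], [0.0, 0.26, -0.96]]
wrist 20
side 1
scene 0
```

View pics/w4.png

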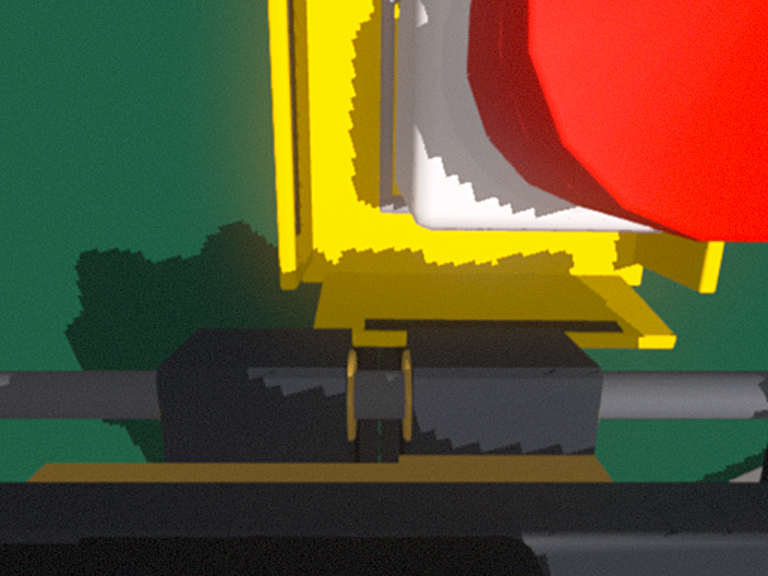

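```bash
python3 - <<'E'
from fit import *
x0=[.6017,.0661,-.2983]
st=ctrl.get_state(); print(R.from_rotvec(st["tool_rot"]).as_matrix().round(3).tolist(), local(x0,np.array([st["position"]])))
im=ctrl.get_image("wrist"); P=cloud(im)
for u,v in((480,300),(640,342),(450,325),(450,290),(380,338),(250,345),(250,400),(500,345),(500,400),(380,400),(300,475),(100,390),(290,200),(650,270),(600,550)):
    p=P[int(v/1.5),int(u/1.5)]; print(u,v,local(x0,p[None])[0].round(4))
E
```

```text
[[0.956, -0.293, 0.0], [-0.293, -0.956, 0.001], [-0.0, -0.001, -1.0]] [[-0.07619824  0.03388074  0.03337317]]
480 300 [-0.0596 -0.0045  0.0136]
640 342 [-0.0631 -0.0471  0.0482]
450 325 [-0.0584  0.011   0.045 ]
450 290 [-0.0576  0.0058  0.0061]
380 338 [-0.0618  0.0331  0.048 ]
250 345 [-0.0377  0.0548  0.1167]
250 400 [-0.0423  0.0526  0.1268]
500 345 [-0.0376  0.0134  0.117 ]
500 400 [-0.0423  0.0154  0.1269]
380 400 [-0.0453  0.0332  0.1211]
300 475 [-0.0515  0.0446  0.1319]
100 390 [-0.0441  0.0786  0.1204]
290 200 [-0.0198  0.0595  0.0459]
650 270 [-0.0189  0.0049  0.1436]
600 550 [-0.0517  0.0074  0.1459]
```

>>> move_arm(increments="0.96 -0.3 0 0 0 0 255;0.96 -0.3 0 0 0 0 255;0.96 -0.3 0 0 0 0 255;0.96 -0.3 0 0 0 0 255;0.5 -0.15 0 0 0 0 255;0 0 0 0 0 0 255;0 0 0 0 0 0 255;0 0 0 0 0 0 255")

```text
time: 10.47
position: [0.539, 0.1205, 0.0332]
tool_rot: [-3.106, 0.466, 0.012]
ft_force: [-10.2, 5.6, 7.5]
grip_width: 0.004
grip_force: 5.9
```

```bash
python3 - <<'E'
from fit import *
x0=[.6017,.0661,-.2983]
st=ctrl.get_state(); print(st["ft_force"],local(x0,np.array([st["position"]])),np.round(st["joint_positions"],2))
im=ctrl.get_image("wrist"); P=tray_pts(im)
s=least_squares(lambda a:res([*x0,*a],P),[1.5,1.5,1.5],loss="soft_l1",f_scale=2); print(len(P),s.x.round(3))
print([np.round(a,4) for a in cap_fit(im)])
E
```

```text
[-10.20184248   5.5908915    7.5221337 ] [[-0.07588058  0.03359702  0.03324947]] [-0.35  0.29  0.1   1.9  -0.04  0.96 -2.1 ]
20325 [1.6   1.579 1.5  ]
[array([0.5899, 0.0762, 0.1437]), np.float64(0.1439), array([0.6022, 0.0659]), array([0.5991, 0.0763])]
```

All three walls are up. Now over to the cap, opening the gripper.

>>> move_arm(increments="-8.6 2.6 0 0 0 0 255;-8.6 2.7 0 0 0 0 255;0 0 37.5 0 0 0 255;0 0 37.5 0 0 0 255;0 0 37.5 0 0 0 200;0 0 37.5 0 0 0 100;25.5 -19.6 0 0 0 0 0;25.5 -19.6 0 0 0 0 0")

```text
time: 11.18
position: [0.5787, 0.0855, 0.1879]
tool_rot: [-3.105, 0.462, -0.013]
ft_force: [1.0, -0.4, -0.5]
grip_width: 0.226
grip_force: 0.0
```

>>> move_arm(increments="25.6 -19.6 0 0 0 0 0;0 0 0 0 0 0 0;0 0 0 0 0 0 0;0 0 0 0 0 0 0;0 0 0 0 0 0 0;0 0 0 0 0 0 0;0 0 0 0 0 0 0;0 0 0 0 0 0 0")

```text
time: 11.85
position: [0.6014, 0.0657, 0.1838]
tool_rot: [-3.107, 0.465, -0.0]
ft_force: [0.4, -0.2, -0.3]
grip_width: 0.833
grip_force: 0.0
```

```bash
python3 - <<'E'
from fit import *
x0=[.6017,.0661,-.2983]
st=ctrl.get_state(); print(st["position"],st["ft_force"],st["grip_width"],R.from_rotvec(st["tool_rot"]).as_matrix().round(3).tolist())
for n in("scene","side","wrist"):
    im=ctrl.get_image(n); P=tray_pts(im)
    s=least_squares(lambda a:res([*x0,*a],P),[1.5,1.5,1.5],loss="soft_l1",f_scale=2); print(n,len(P),s.x.round(3))
    try: print([np.round(a,4) for a in cap_fit(im)])
    except Exception as e: print(e)
    save(im,n+"5.png",None,1.5)
E
```

```text
[0.6014242  0.06569502 0.18379182] [ 0.43391258 -0.17691467 -0.33000565] 0.8331167776286448 [[0.956, -0.293, 0.0], [-0.293, -0.956, 0.0], [0.0, -0.0, -1.0]]
scene 1181 [1.532 1.552 1.608]
[array([0.6048, 0.067 , 0.1439]), np.float64(0.1437), array([0.6026, 0.0676]), array([0.6048, 0.0754])]
side 1242 [1.518 1.566 1.57 ]
[array([0.5979, 0.0702, 0.1436]), np.float64(0.1437), array([0.599 , 0.0689]), array([0.5986, 0.0681])]
wrist 10643 [1.595 1.585 1.558]
[array([0.6033, 0.0652, 0.1444]), np.float64(0.144), array([0.604, 0.065]), array([0.6066, 0.0656])]
```

View pics/wrist5.png

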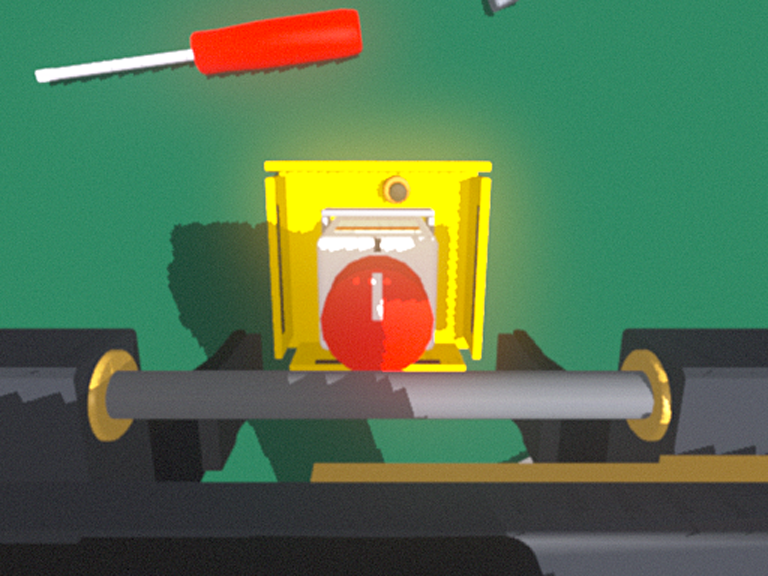

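The picture shows all walls upright, and the cap centre (376,315) lies midway between the fingers (left 235, right 515). Descend and grip.

>>> move_arm(increments="0.6 1 -17 0 0 0 0;0 0 -17 0 0 0 0;0 0 -17 0 0 0 0;0 0 -16 0 0 0 0;0 0 0 0 0 0 0;0 0 0 0 0 0 0;0 0 0 0 0 0 140;0 0 0 0 0 0 255", grip_force=30)

```text
time: 12.67
position: [0.6033, 0.0662, 0.1181]
tool_rot: [-3.106, 0.467, -0.004]
ft_force: [0.3, -0.7, -1.2]
grip_width: 0.918
grip_force: 0.0
```

>>> move_arm(increments="0 0 0 0 0 0 255;0 0 0 0 0 0 255;0 0 0 0 0 0 255;0 0 0 0 0 0 255;0 0 0 0 0 0 255;0 0 0 0 0 0 255;0 0 0 0 0 0 255;0 0 0 0 0 0 255")

```text
time: 13.33
position: [0.6024, 0.0662, 0.1167]
tool_rot: [-3.107, 0.467, -0.0]
ft_force: [-0.5, 1.3, 1.0]
grip_width: 0.538
grip_force: 30.0
```

>>> move_arm(increments="0 0 -1.5 0 0 0 255;0 0 -1.5 0 0 0 255;0 0 -1.5 0 0 0 255;0 0 -1.5 0 0 0 255;0 0 -1 0 0 0 255;0 0 0 0 0 0 255;0 0 0 0 0 0 255;0 0 0 0 0 0 255")

```text
time: 14.0
position: [0.6026, 0.0662, 0.1109]
tool_rot: [-3.106, 0.467, -0.001]
ft_force: [-2.2, 0.6, 7.4]
grip_width: 0.536
grip_force: 30.0
```

>>> move_arm(increments="0 0 -1 0 0 0 255;0 0 -0.5 0 0 0 255;0 0 0 0 0 5 255;0 0 0 0 0 5 255;0 0 0 0 0 5 255;0 0 0 0 0 5 255;0 0 0 0 0 5 255;0 0 0 0 0 0 255")

```text
time: 14.67
position: [0.6039, 0.0668, 0.1106]
tool_rot: [-3.133, -0.223, -0.006]
ft_force: [-0.9, 0.7, 10.3]
grip_width: 0.539
grip_force: 30.0
```

```bash
python3 - <<'E'
from h import *
st=ctrl.get_state(); print(st["torque"],R.from_rotvec(st["tool_rot"]).as_matrix().round(3).tolist())
im=ctrl.get_image("side"); save(im,"e.png",(190,150,310,260),5)
E
```

```text
[ 0.20261958  0.41093229 -0.01156274] [[0.99, 0.142, 0.004], [0.142, -0.99, 0.001], [0.004, -0.001, -1.0]]
```

View pics/e.png

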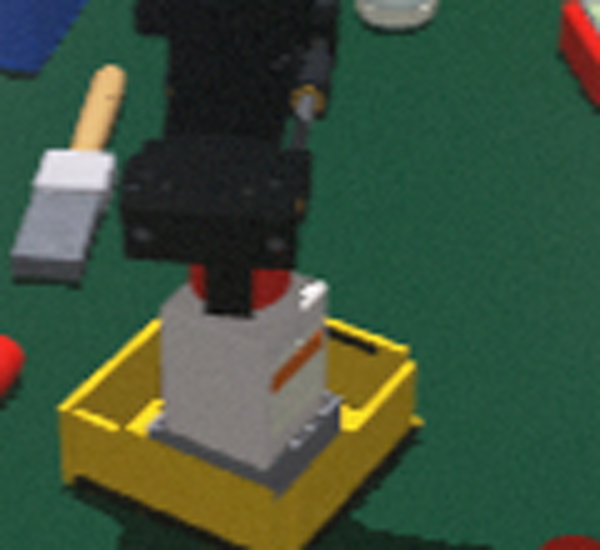

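The cap is held and pressed, and the bottle is seated. Continue turning.

>>> move_arm(increments="0 0 0 0 0 6 255;0 0 0 0 0 6 255;0 0 0 0 0 6 255;0 0 0 0 0 6 255;0 0 0 0 0 6 255;0 0 0 0 0 6 255;0 0 0 0 0 6 255;0 0 0 0 0 6 255")

```text
time: 15.38
position: [0.604, 0.0675, 0.1106]
tool_rot: [2.771, 1.48, 0.007]
ft_force: [-1.3, 1.7, 9.9]
grip_width: 0.535
grip_force: 30.0
```

>>> move_arm(increments="0 0 0 0 0 5 255;0 0 0 0 0 5 255;0 0 0 0 0 0 255;0 0 0 0 0 0 255;0 0 1 0 0 0 255;0 0 2 0 0 0 255;0 0 2 0 0 0 255;0 0 2 0 0 0 255")

```text
time: 16.05
position: [0.6036, 0.0673, 0.1165]
tool_rot: [2.635, 1.709, 0.006]
ft_force: [0.5, 2.4, 4.7]
grip_width: 0.535
grip_force: 30.0
```

>>> move_arm(increments="0 0 2 0 0 0 255;0 0 2 0 0 0 255;0 0 2 0 0 0 255;0 0 2 0 0 0 255;0 0 2 0 0 0 255;0 0 2 0 0 0 255;0 0 2 0 0 0 255;0 0 2 0 0 0 255")

```text
time: 16.72
position: [0.6022, 0.066, 0.1311]
tool_rot: [2.636, 1.709, -0.0]
ft_force: [-0.5, 0.0, 0.2]
grip_width: 0.534
grip_force: 30.0
```

```bash
python3 - <<'E'
from fit import *
st=ctrl.get_state(); print(st["ft_force"],st["position"])
for n in("side","scene"):
    im=ctrl.get_image(n); P=cloud(im); f=im["frame"].astype(int)
    m=(f[...,0]>80)&(f[...,0]>2*f[...,1])&(f[...,0]>2*f[...,2])&(np.hypot(P[...,0]-.603,P[...,1]-.067)<.045)&(P[...,2]>.1)
    w=(f.min(-1)>110)&(np.hypot(P[...,0]-.602,P[...,1]-.066)<.04)&(P[...,2]>.06)
    print(n,"cap z",np.percentile(P[m][:,2],[2,98]).round(3),"bottle top z",np.percentile(P[w][:,2],98) if w.any() else None)
E
```

```text
[-0.50378215  0.00494216  0.19268773] [0.60222708 0.06596928 0.13114904]
side cap z [0.129 0.162] bottle top z 0.430155842979058
scene cap z [0.132 0.174] bottle top z 0.20205487018884885
```

>>> move_arm(increments="0 0 6 0 0 0 255;0 0 11 0 0 0 255;0 0 13 0 0 0 255;0 0 13 0 0 0 255;0 0 13 0 0 0 255;0 0 11 0 0 0 255;0 0 6 0 0 0 255;0 0 0 0 0 0 255")

```text
time: 17.48
position: [0.6034, 0.0662, 0.2065]
tool_rot: [2.635, 1.708, 0.005]
ft_force: [0.4, -0.2, -0.3]
grip_width: 0.539
grip_force: 30.0
```

```bash
python3 - <<'E'
from fit import *
st=ctrl.get_state(); print(st["ft_force"],st["position"],st["grip_width"],R.from_rotvec(st["tool_rot"]).as_matrix().round(3)[:,2])
x0=[.6017,.0661,-.2983]
for n in("side","scene","wrist"):
    im=ctrl.get_image(n); P=cloud(im); f=im["frame"].astype(int)
    m=(f[...,0]>80)&(f[...,0]>2*f[...,1])&(f[...,0]>2*f[...,2])&(np.hypot(P[...,0]-.603,P[...,1]-.067)<.045)&(P[...,2]>.1)
    if m.any(): print(n,"cap z",np.percentile(P[m][:,2],[2,98]).round(3))
    T=tray_pts(im)
    s=least_squares(lambda a:res([*x0,*a],T),[1.5,1.5,1.5],loss="soft_l1",f_scale=2); print(len(T),s.x.round(3))
    for r in ctrl.find_in("vial",im)[:1]: print("vial",np.round(r["centre"],3))
    if n=="side": save(im,"g.png",(180,80,320,270),3)
E
```

```text
[ 0.42261549 -0.23020154 -0.33937164] [0.60343211 0.06621346 0.20654034] 0.5391238013848882 [ 0.004  0.    -1.   ]
side cap z [0.206 0.241]
1243 [1.524 1.569 1.6  ]
scene cap z [0.204 0.235]
1190 [1.537 1.551 1.592]
vial [0.644 0.044 0.034]
wrist cap z [0.206 0.232]
8632 [1.598 1.578 1.56 ]
```

View pics/g.png

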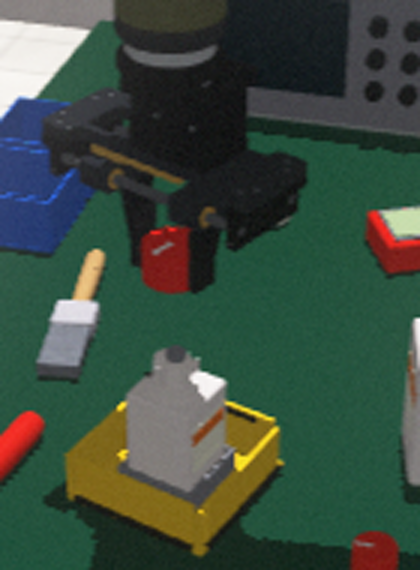

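The picture shows the cap (165,260) level in the gripper, about 75 mm above the open mouth (178,352). The bottle stands in its well, the walls are up and the vial has not moved. Handing in.

```bash
python3 -c "
from bench import ctrl
print(ctrl.close_job())"
```

```text
the job is handed in; nothing more can be done
None
```

Job handed in at about 18 s: all three walls are up, and the cap is unlocked and held level about 75 mm above the mouth of the standing bottle; the one blemish is that, while raising the front wall, the wrist force briefly hit about 80 N (limit 120 N), apparently at the shut fingers rather than the gripper's body (limit 40 N), which I could not confirm.

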